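# Click the heel last onto the cobbler's post

### The job

Pick up the heel last (the one with the short D-shaped block) and slide its socket down over the upright post of the bench stand, gently, keeping hold of it until the sprung balls in the post click into the groove inside the socket. Stop right there, hold it still for a second, then let go and leave it sitting in the click, not short of it and not pushed past it. Do not ram it and leave the other things on the bench where they are.

Things in the scene. Friction and masses are not known exactly. Their poses are not given: they have to be found in the camera images.
- heel_block (a point): Centre of the D-shaped block atop the loose iron heel last (100 mm tall, upright on the bench, 0.26 to 0.44 kg). Block: 22 mm high, 56 mm wide along y, flat parallel sides from x = -14 to +30 mm, rounded back to x = -42 mm. This point is 11 mm below its top, on the axis (z, up) of the round socket below: 44 mm outside diameter, 78 mm long. Grip it from above across the flat sides.
- socket_mouth (a point): Centre of the open lower end of the heel last's socket, 89 mm below heel_block, same axes. Blind bore, 21.6 mm in diameter, 78 mm deep. The mouth is flared: 27.6 mm wide, narrowing to 21.6 mm over the first 5 mm.
- groove (a point): Centre of the hidden V-shaped ring groove in the heel last's bore, on the socket's axis 32 mm above its mouth: from 27 to 37 mm above the mouth, 3 mm deep, sloping sides. Plain bore below and above it, so the last can be pushed past the click by mistake. In the click, this point is level with the balls.
- post_top (a point): Centre of the top of the stand's upright steel post, 110 mm above the bench, z up. Post: round, 20 mm in diameter, tapered to 12 mm over its last 8 mm, on a fixed grey 110 mm square foot plate 12 mm thick with a 42 mm collar up to 22 mm above the bench. Two sprung balls stand 3 mm proud on opposite sides, somewhere from 14 to 38 mm below this point: where exactly is not told.
- ball_a (a joint): How far one ball (10 mm diameter) is pressed into the post, m: 0 = out (free or in the groove), about 0.002 on the plain bore. Noisy. Pushing the last down: about 8 to 12 N to ride over the balls at the mouth, 1 to 3 N on the plain bore, then the resistance drops as the balls snap into the groove and rises again to 10 N or so if pushed on.
- ball_b (a joint): The same for the opposite ball at the same height. Once in the groove, the two balls hold the last's weight and centre it by themselves when it is let go.
- toe_last: Bystander: another dark iron last, 88 mm tall, with a longer tapering toe plate, about 115 mm by 50 mm, on a 48 mm round column. Origin under its column.
- polish_tin: Bystander: flat round metal tin, 79 mm across, 28 mm high. Origin at the centre of its underside.
- hammer: Bystander: hammer lying at the far side of the bench, along its own x.

How it is judged:
On the way, in this order (a step that is already met when the one before it is completed fails the run):
1. the heel last, held by the gripper, has its socket started on the post (post 5 to 36 mm into the socket) (z of socket_mouth in the frame of post_top between -0.036 and -0.005 m and horizontal distance between socket_mouth and post_top below 0.006 m and contact force between the fingers and heel_last above 0.5 N), for 0.1 s.
2. while still held by the gripper, the last is kept in the click for half a second: both balls out in the groove (value of joint each of ball_a, ball_b below 0.0011 m and z of socket_mouth in the frame of post_top between -0.0725 and -0.0435 m and horizontal distance between socket_mouth and post_top below 0.004 m and contact force between the fingers and heel_last above 0.5 N), for 0.5 s.
At the end, for the whole second after the job is handed in: The heel last is on the post, released, at rest and upright within 5 degrees, its mouth within 4 mm of the post's axis and 43.5 to 72.5 mm below the post's top, with both sprung balls out in the socket's groove (each pressed in less than 1.1 mm, so within about 2 mm of the click's centre) (value of joint each of ball_a, ball_b below 0.0011 m and z of socket_mouth in the frame of post_top between -0.0725 and -0.0435 m and horizontal distance between socket_mouth and post_top below 0.004 m and angle between heel_block's own z axis and vertical below 0.09 rad and linear speed of heel_last below 0.02 m/s); the robot touches nothing.
It fails at once if the heel last is rammed against the stand with more than 30 N (contact force between heel_last and stand above 30 N).
It fails at once if the toe last is moved by more than 20 mm (distance of toe_last from where it was at the start of the episode above 0.02 m).
It fails at once if the polish tin is moved by more than 20 mm (distance of polish_tin from where it was at the start of the episode above 0.02 m).
It fails at once if the hammer is moved by more than 20 mm (distance of hammer from where it was at the start of the episode above 0.02 m).
It also fails if it takes over 51 s, if anything falls off the work surface, if the arm or the gripper's body presses on something with over 40 N, if the wrist force passes 120 N, or if a joint passes its speed limit or range.

### The arm

A 7-joint arm with a two-finger parallel gripper is mounted at the origin on the work surface. World frame = base frame: x ahead of the robot, y to its left, z up, the work surface at z = 0. Lengths are in m, angles in rad, forces in N, time in s.
With the tool pointing down it reaches from about 0.425 to 0.875 m from the base axis. Payload 8.4 kg.
Tool frame: the origin (TCP) lies on the centre line of the jaws, within the pads' length; the fingertips stand tips_ahead ahead of it and the grasp point (between the pads) lies 8 mm behind it (tips_ahead is the distance from the TCP to the fingertips, in m); z points along the fingers, y is the line along which they close (so a half turn about z gives the same grasp; the last joint's range is limited). The gripper opens to 87 mm and grips with 3 to 60 N. Pads are 19 mm wide; open, the fingers measure 117 mm over their backs; the gripper's body (75 mm by 190 mm) begins 51 mm behind the grasp point.
Start: joints at [-1.416, 0.333, 0.04, 1.465, -0.013, 1.343, -0.059], TCP at [0.163, 0.629, 0.234] pointing down, gripper open.
Joint ranges: [-2.58, 2.58], [-0.38, 2.09], [-1.3, 1.39], [0.25, 2.4], [-1.5, 4.64], [0.08, 2.09], [-2.65, 2.65]. Speed limits (rad/s): [2.22, 2.22, 2.79, 2.79, 3.14, 3.14, 3.14].

### API

Orientations are given as a rotation vector (axis times angle).
In Python, from rig import move_to, move_straight, movej, release, grasp, hold, solve_ik, grab_frame, camera_params, MotionError, finish_job, get_time, get_joint_positions, get_qd, get_effort, get_tool_pos, get_tcp_rot, get_wrist_force, get_ft_torque, get_finger_gap, get_grip_force, tips_ahead gives the robot as it stands. Calls block until the motion is done:
- move_to(position, orientation): joint-space move of the TCP to a pose.
- move_straight(position, vel=0.15, ori=None, max_force=None): straight line of the TCP; ori=None keeps the orientation; vel is the mean speed in m/s. With max_force (N) it stops when the force on the tool has changed by that much, and returns True; else False.
- movej(angles): joint-space move.
- release() and grasp(grasp_force=None): open the fingers fully, or close them until they stop; grasp_force is the grip in N (None keeps the last).
- hold(seconds).
- solve_ik(position, orientation): joint angles nearest the present ones, or None.
- grab_frame(name): name is "side" or "top"; returns the picture (384x512x3 uint8, blue, green, red); there is no depth.
- camera_params(name): a dict with "mtx" (3x3 intrinsics, pixels), "dist" ([k1, k2, p1, p2, k3] as OpenCV has them; the pictures are not rectified), "view" (4x4, takes a point from world to camera coordinates). Camera axes: x right, y up, looking along -z (the intrinsics and any distortion apply to the point x, -y, -z); pixel columns grow to the right and rows downward; lengths in m; the calibration is good to about 2 mm. A picture is of the moment at which its call begins. camera_params takes no time and is no camera call.
A pose or a line that the arm cannot do raises MotionError and nothing moves.
- finish_job(): hands the job in; it is judged then, once.
Readings, each from a call of its own:
- get_time(): time.
- get_joint_positions(): joint angles.
- get_qd(): joint speeds.
- get_effort(): joint torques, N m.
- get_tool_pos(): TCP position.
- get_tcp_rot(): TCP orientation.
- get_wrist_force(): force on the tool from outside, world axes, zero at the start.
- get_ft_torque(): the same for the moment, N m.
- get_finger_gap(): finger opening in m.
- get_grip_force(): force on a finger pad.
Only numpy, scipy, OpenCV 4.12 (cv2) and the standard library are available. Lean on these libraries where they do the work, as an engineer would, in place of code of your own. Each camera call takes 0.05 s, during which the arm holds its last target. There are 200 camera calls.

## Working session

There is one attempt and no reset: what is moved stays moved. The work goes in short steps, each a Python script; the robot and the scene stay as the last script left them, time stands still between calls to the robot, and variables do not carry over. Pictures are saved under pics/ and viewed, at most 10 in all, crops included, and the job is handed in when it is done.

```bash
ls; mkdir -p pics
python3 - <<'E'
from rig import *
import cv2
for n in("top","side"):
    cv2.imwrite(f"pics/{n}0.png",grab_frame(n)); p=camera_params(n); print(n,p)
print(get_time(),get_tool_pos(),get_tcp_rot(),tips_ahead,get_wrist_force())
E
```

```text
pics
top {'mtx': array([[406.14324638,   0.        , 252.80623752],
       [  0.        , 406.14324638, 193.4407862 ],
       [  0.        ,   0.        ,   1.        ]]), 'dist': array([-0.13417543,  0.        ,  0.        ,  0.        ,  0.        ]), 'view': array([[ 0.00831074, -0.9999636 , -0.00192925,  0.010923  ],
       [ 0.99449841,  0.00806382,  0.10444081, -0.66465112],
       [-0.10442145, -0.00278662,  0.99452923, -1.04953073],
       [ 0.        ,  0.        ,  0.        ,  1.        ]])}
side {'mtx': array([[360.65107552,   0.        , 248.54861606],
       [  0.        , 360.65107552, 192.82373045],
       [  0.        ,   0.        ,   1.        ]]), 'dist': array([-0.09719633,  0.        ,  0.        ,  0.        ,  0.        ]), 'view': array([[ 0.87411461, -0.48541738, -0.01713498, -0.57652737],
       [ 0.27139077,  0.45884116,  0.84605664, -0.26990412],
       [-0.40282837, -0.74420075,  0.53281756, -0.78335273],
       [ 0.        ,  0.        ,  0.        ,  1.        ]])}
0.1 [0.16309994 0.6287617  0.2327246 ] [-3.97562483e-01 -3.11621466e+00  2.36103121e-03] 0.011 [-0.19988236  0.17403749 -0.3244741 ]
```

View pics/top0.png

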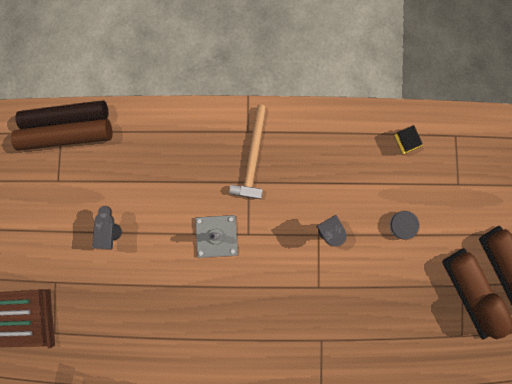

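View pics/side0.png

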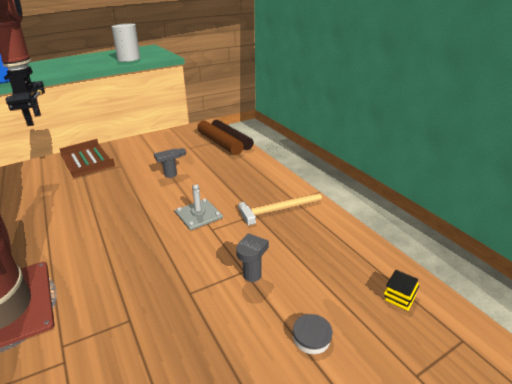

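The top view shows the stand at about (216,237), its post top near (214,237), and the heel last's block at (332,231). The toe last is at (103,228), the tin at (405,225) and the hammer head at (247,191). The side view shows the post top at (197,187) and the heel block at (253,246). I'll enlarge both for precise measurement.

Run:
```python
import cv2,numpy as np
t=cv2.imread("pics/top0.png");s=cv2.imread("pics/side0.png")
f=lambda im,x,y,w,h:cv2.convertScaleAbs(cv2.resize(im[y:y+h,x:x+w],(400,300),interpolation=cv2.INTER_CUBIC),alpha=1.8)
a=np.vstack([np.hstack([f(t,300,207,60,45),f(t,186,214,60,45)]),np.hstack([f(s,210,220,80,60),f(s,160,175,80,60)])])
cv2.imwrite("pics/crop0.png",a)
```

```text
(no output)
```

View pics/crop0.png

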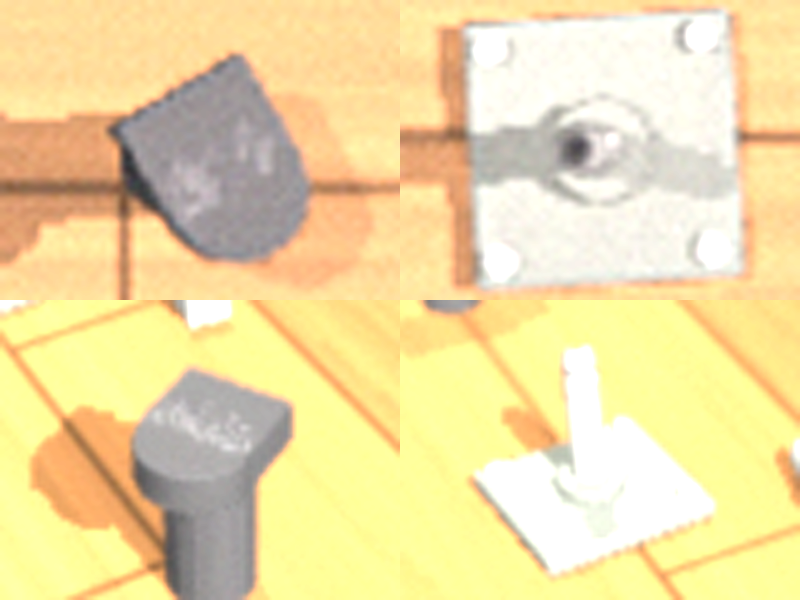

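The crops show the D block's two square corners and round end in both views, plus the plate's corners and the post tip. I'll solve for their poses by least squares, using both cameras.

```bash
cat > h.py <<'E'
from rig import *
import cv2, numpy as np
from scipy.optimize import least_squares
from scipy.spatial.transform import Rotation as R
def proj(n,P):
    p=camera_params(n); P=np.atleast_2d(P); c=P@p["view"][:3,:3].T+p["view"][:3,3]
    return cv2.projectPoints(c*[1,-1,-1],np.zeros(3),np.zeros(3),p["mtx"],p["dist"])[0][:,0]
def c2p(c,s,x,y): return (np.array(c,float)+.5)/s-.5+[x,y]
def rz(a): return np.array([[np.cos(a),-np.sin(a)],[np.sin(a),np.cos(a)]])
def world(q,L,z): return np.c_[np.array(L,float)@rz(q[2]).T+q[:2],np.full(len(L),z)]
def down(yaw): # tool z down, tool y at yaw+90deg
    Y=np.array([-np.sin(yaw),np.cos(yaw),0]);Z=np.array([0,0,-1.]);return R.from_matrix(np.c_[np.cross(Y,Z),Y,Z]).as_rotvec()
E
python3 - <<'E'
from h import *
K=400/60
for n in("top","side"):
    v=camera_params(n)["view"]; print(n,"cam",-v[:3,:3].T@v[:3,3])
# heel: front corners (left=+y) + arc
Lc=[[.030,.028],[.030,-.028]]
tc=c2p([[110,130],[238,55]],K,300,207); sc=c2p([[192,70],[290,105]],5,210,220)
ta=c2p([[308,195],[290,235],[240,261],[200,252]],K,300,207)
th=np.linspace(np.pi/2,3*np.pi/2,61); arc=np.c_[-.014+.028*np.cos(th),.028*np.sin(th)]
def fh(use):
    def r(q):
        o=[]
        if 't' in use:
            o+=list((proj("top",world(q,Lc,.1))-tc).ravel())
            a=proj("top",world(q,arc,.1)); o+=[np.min(np.linalg.norm(a-p,axis=1)) for p in ta]
        if 's' in use: o+=list((proj("side",world(q,Lc,.1))-sc).ravel())
        return o
    s=least_squares(r,[.65,-.2,np.radians(30)]); return s.x,np.round(s.fun,1)
for u in('t','s','ts'): print("heel",u,*fh(u))
Lp=[[.055,.055],[.055,-.055],[-.055,-.055],[-.055,.055]]
tp=c2p([[65,27],[328,10],[345,272],[78,290]],K,186,214)
sp=c2p([[220,118],[315,205],[153,273],[75,175]],5,160,175)
def fp(use):
    def r(q):
        o=[]
        if 't' in use:o+=list((proj("top",world(q,Lp,.012))-tp).ravel())
        if 's' in use:o+=list((proj("side",world(q,Lp,.012))-sp).ravel())
        return o
    s=least_squares(r,[.65,.1,0]); return s.x,np.round(s.fun,1)
for u in('t','s','ts'):
    q,e=fp(u); print("plate",u,q,e)
    P=[q[0],q[1],.11]; print(" post top in crops", (proj("top",P)-[186,214])*K, (proj("side",P)-[160,175])*5)
E
```

```text
top cam [0.55131018 0.01335758 1.11322677]
side cam [ 0.26164378 -0.73898497  0.63585948]
heel t [ 0.56714747 -0.18210584  0.54982272] [ 0.  -0.4 -0.3 -0.8  0.   0.4  0.4  0.4]
heel s [ 0.56467135 -0.18503774  0.4984848 ] [-0.5 -0.5  0.5  0.4]
heel ts [ 0.5666574  -0.18270542  0.52622628] [ 0.4 -0.6  0.3 -0.5  0.2  0.6  0.7  0.6 -0.7 -1.2  0.5 -0.7]
plate t [0.55046372 0.11467675 0.07458472] [-0.5 -0.6  0.4 -0.7  0.4  0.7 -0.2  0.6]
 post top in crops [[176.47277916 146.49309718]] [[176.09863836  45.22493018]]
plate s [0.54763756 0.11207323 0.10796019] [ 1.2  0.5  0.4 -0.7 -0.2 -0.7 -1.3  0.9]
 post top in crops [[183.37751702 154.23829763]] [[173.20140785  48.52610793]]
plate ts [0.54946348 0.11425526 0.08625305] [-0.6  0.   0.3 -0.5  0.7  0.8  0.2  1.2  1.9  0.1  0.5 -0.9 -0.5 -1.4
 -0.8  0.1]
 post top in crops [[177.56708038 149.21880684]] [[174.74994605  46.00644423]]
```

Run:
```python
from h import *
h=np.array([.5668,-.1825]);y=.535
for k in(0,np.pi):
    o=down(y+k); q=solve_ik([*h,.2],o); print(k,None if q is None else np.round(q,2))
best=min((0,np.pi),key=lambda k:np.inf if solve_ik([*h,.2],down(y+k)) is None else abs(solve_ik([*h,.2],down(y+k))[6]))
o=down(y+best); print(best)
release(); move_to([*h,.2],o); move_straight([*h,.085],vel=.12,ori=o,max_force=8)
print(get_tool_pos(),get_finger_gap())
grasp(grasp_force=40); hold(.2)
print(get_finger_gap(),get_grip_force(),get_wrist_force())
print(move_straight([*h,.26],vel=.15)); hold(.2)
print(get_time(),get_tool_pos(),get_finger_gap(),get_wrist_force(),get_ft_torque())
```

```text
0 [ 0.83  0.33 -0.72  1.62  0.22  1.28  2.17]
3.141592653589793 [-0.69  0.48  1.24  1.69 -0.47  1.31 -0.4 ]
3.141592653589793
[ 0.56723401 -0.1827941   0.08571911] 0.08646943156408189
0.05578736528440259 39.94828330585733 [0.85759329 0.15346473 1.62622054]
False
6.9583 [ 0.56657325 -0.18243025  0.2594488 ] 0.055460462622668225 [-1.08920639  0.32737752 -3.71211033] [-0.11053027  0.05973837 -0.00672628]
```

Run:
```python
from h import *
P=[.550,.1145]; o=down(.535+np.pi)
print(solve_ik([*P,.26],o))
move_to([*P,.26],o); move_straight([*P,.215],vel=.1); hold(.3)
t=grab_frame("top");s=grab_frame("side")
cv2.imwrite("pics/top1.png",t);cv2.imwrite("pics/side1.png",s)
print(get_time(),get_tool_pos(),get_tcp_rot(),o,get_wrist_force(),get_finger_gap())
f=lambda im,x,y,w,h:cv2.convertScaleAbs(cv2.resize(im[y:y+h,x:x+w],(400,600),interpolation=cv2.INTER_CUBIC),alpha=1.5)
cv2.imwrite("pics/crop1.png",np.hstack([f(t,176,187,60,90),f(s,160,130,80,120)]))
```

```text
[-1.33504573  0.30443879  1.28782499  1.68697579 -0.29777538  1.37584478
 -1.03650845]
9.1 [0.55009809 0.11459269 0.21521793] [-3.02967002e+00 -8.30623201e-01 -5.43479940e-04] [3.02986101 0.83038947 0.        ] [-0.23645564 -0.49500516 -3.93576244] 0.05544435535486918
```

View pics/crop1.png

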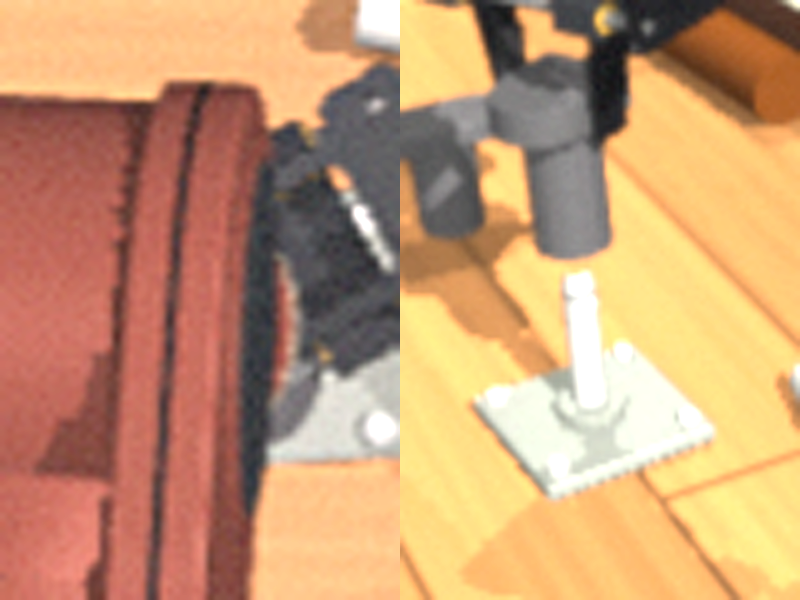

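The side view (right half) shows the held last upright above the post. Its mouth is centred near crop x=572, while the post's line at that height is near 577. The arm hides the post in the top view. I'll measure the edges at subpixel level before lowering.

Run:
```python
from h import *
im=cv2.cvtColor(cv2.imread("pics/side1.png"),cv2.COLOR_BGR2GRAY).astype(float)
def edges(g,lo,hi):  # strongest gradients, subpixel, in columns lo..hi
    d=np.abs(np.gradient(g)); m=(lo+hi)//2; out=[]
    for a,b in((lo,m),(m,hi)):
        w=d[a:b]; k=a+w.argmax(); i=np.arange(k-1,k+2); out.append((i*d[i]).sum()/d[i].sum())
    return out
v=camera_params("side")["view"]; right=v[0,:3]*[1,1,0]; right/=np.linalg.norm(right)
def axis_col(c,z): return proj("side",np.c_[np.full(len(z),c[0]),np.full(len(z),c[1]),z])
for nm,c,rows,z in(("post",(.55,.1145),range(192,206),np.linspace(.03,.11,200)),("socket",(.5501,.1146),range(164,177),np.linspace(.13,.21,200))):
    ax=axis_col(c,z); L=[]
    for r in rows:
        xc=np.interp(-r,-ax[::-1,1][::-1],ax[::-1,0][::-1]) if False else np.interp(r,ax[::-1,1],ax[::-1,0])
        e=edges(im[r],int(xc)-12,int(xc)+13); L.append([r,*e,np.mean(e)-xc])
    L=np.array(L); print(nm,np.round(L,1).tolist()); print("median off px",np.median(L[:,3]))
P=np.array([.55,.1145,.12]); print("px per mm along right",(proj("side",P+.001*right)-proj("side",P)),right)
# vertical checks: post top circle, mouth ellipse predicted crop rows
th=np.linspace(0,2*np.pi,60)
ring=lambda c,r,z:np.c_[c[0]+r*np.cos(th),c[1]+r*np.sin(th),np.full(60,z)]
a=proj("side",ring((.55,.1145),.006,.11)); b=proj("side",ring((.5501,.1146),.022,.1295))
print("post top rows",a[:,1].min(),a[:,1].max(),"mouth bottom row",b[:,1].max())
print("post col",np.round(im[178:192,196]),"mouth cols",np.round(im[174:188,193]),np.round(im[174:188,195]))
```

```text
post [[192.0, 184.8, 198.3, -4.4], [193.0, 185.2, 198.1, -4.5], [194.0, 194.1, 198.2, -0.1], [195.0, 194.2, 198.3, -0.1], [196.0, 194.4, 198.3, -0.1], [197.0, 194.4, 198.8, 0.1], [198.0, 194.5, 198.9, 0.0], [199.0, 194.8, 205.6, 3.5], [200.0, 194.9, 203.0, 2.1], [201.0, 194.9, 199.0, -0.0], [202.0, 195.0, 199.1, -0.1], [203.0, 194.9, 199.1, -0.2], [204.0, 194.8, 199.2, -0.3], [205.0, 194.9, 199.3, -0.4]]
median off px -0.05952002599646278
socket [[164.0, 184.2, 200.6, -0.5], [165.0, 184.7, 200.8, -0.3], [166.0, 184.8, 201.0, -0.2], [167.0, 184.9, 201.1, -0.2], [168.0, 185.0, 201.1, -0.3], [169.0, 185.1, 201.2, -0.3], [170.0, 185.1, 201.3, -0.3], [171.0, 185.2, 201.4, -0.3], [172.0, 185.7, 201.7, -0.1], [173.0, 185.8, 201.7, -0.1], [174.0, 185.8, 201.8, -0.2], [175.0, 185.8, 202.0, -0.2], [176.0, 186.4, 202.1, 0.0]]
median off px -0.22722444362818806
px per mm along right [[ 0.34861846 -0.00551866]] [ 0.87424296 -0.48548866 -0.        ]
post top rows 183.0472005768212 185.19271240605983 mouth bottom row 182.12651257530752
post col [ 96.  96.  98. 121. 153. 165. 190. 224. 232. 225. 212. 182. 195. 197.] mouth cols [ 93.  94.  94.  93.  94.  93.  92. 102. 145. 168. 170. 173. 172. 169.] [ 96.  96.  96.  99.  96.  97.  96. 111. 147. 164. 176. 220. 231. 222.]
```

Side-view alignment is good to about 0.4 mm. The other horizontal direction is less certain, so I'll lower in small steps and use the lateral wrist force to centre.

```bash
cat >> h.py <<'E'
def step(z,xy,f0,vel=.03,mf=18,k=.00015):
    """lower to z at xy; return hit, force change, xy nudged along lateral force"""
    hit=move_straight([*xy,z],vel=vel,max_force=mf)
    f=np.mean([get_wrist_force() for _ in range(4)],0)-f0
    lat=f[:2]; 
    if np.linalg.norm(lat)>1.5: xy=xy+k*lat
    return hit,f,xy
E
python3 - <<'E'
from h import *
xy=np.array([.5501,.1146]); move_straight([*xy,.198],vel=.05); hold(.2)
f0=np.mean([get_wrist_force() for _ in range(10)],0); np.save("f0.npy",f0)
z=.198
while z>.178:
    z-=.002; hit,f,xy=step(z,xy,f0)
    print(round(get_time(),2),round(z,4),np.round(get_tool_pos(),4),np.round(f,1),np.round(xy,4),hit)
    if hit or np.linalg.norm(f[:2])>7: break
np.save("xy.npy",xy)
E
```

```text
10.04 0.196 [0.55   0.1146 0.1959] [ 0.5  1.1 -1. ] [0.5501 0.1146] False
10.29 0.194 [0.55   0.1146 0.1939] [-0.   0.8 -0.6] [0.5501 0.1146] False
10.54 0.192 [0.55   0.1146 0.1919] [1.1 0.4 0.1] [0.5501 0.1146] False
10.79 0.19 [0.55   0.1146 0.1899] [ 0.2 -0.1  0.1] [0.5501 0.1146] False
11.04 0.188 [0.55   0.1146 0.1879] [ 0.7  0.5 -1.1] [0.5501 0.1146] False
11.29 0.186 [0.55   0.1146 0.1859] [0.1 0.6 0.1] [0.5501 0.1146] False
11.54 0.184 [0.55   0.1147 0.1839] [ 0.5  1.3 -0.7] [0.5501 0.1146] False
11.79 0.182 [0.5502 0.1151 0.182 ] [ 0.1  3.  -0.5] [0.5501 0.115 ] False
12.04 0.18 [0.55   0.1153 0.1798] [ 0.8  3.3 -1. ] [0.5502 0.1155] False
12.29 0.178 [0.5501 0.1155 0.1777] [ 1.2  2.5 -1.3] [0.5504 0.1159] False
```

Run:
```python
from h import *
xy=np.load("xy.npy");f0=np.load("f0.npy"); z=.178; pk=0
while z>.145:
    z-=.0015; hit,f,xy=step(z,xy,f0)
    print(round(get_time(),2),round(z,4),np.round(get_tool_pos(),4),np.round(f,1),get_finger_gap().round(4),hit)
    if hit or np.linalg.norm(f[:2])>8: break
    pk=max(pk,f[2])
    if pk>6 and f[2]<pk-4: break
np.save("xy.npy",xy)
```

```text
Traceback (most recent call last):
AttributeError: 'float' object has no attribute 'round'
```

Run:
```python
from h import *
xy=np.load("xy.npy");f0=np.load("f0.npy"); z=.1765; pk=0
while z>.145:
    z-=.0015; hit,f,xy=step(z,xy,f0)
    print(round(get_time(),2),round(z,4),np.round(get_tool_pos(),4),np.round(f,1),hit)
    if hit or np.linalg.norm(f[:2])>8: break
    pk=max(pk,f[2])
    if pk>6 and f[2]<pk-4: break
np.save("xy.npy",xy)
```

```text
12.79 0.175 [0.5503 0.1163 0.1749] [-0.9  3.4  0.5] False
13.04 0.1735 [0.5506 0.1162 0.1737] [0.8 1.8 4.4] False
13.29 0.172 [0.5506 0.1164 0.172 ] [1.1 1.7 3.1] False
13.54 0.1705 [0.5505 0.1167 0.1701] [1.  1.2 0.7] False
13.79 0.169 [0.5504 0.117  0.1684] [ 1.   0.4 -3.1] False
14.04 0.1675 [0.5504 0.117  0.1671] [ 0.5 -0.6 -3.1] False
14.29 0.166 [0.5505 0.1171 0.1657] [ 1.2 -0.1 -2.7] False
14.54 0.1645 [0.5506 0.1171 0.1642] [ 1.3  0.  -3.1] False
14.79 0.163 [0.5506 0.1172 0.1628] [ 1.3  0.4 -2.9] False
15.04 0.1615 [0.5506 0.1171 0.1612] [ 0.4 -0.4 -2.8] False
15.29 0.16 [0.5506 0.1172 0.1597] [ 0.3 -1.  -2.7] False
15.54 0.1585 [0.5506 0.1172 0.1583] [ 1.2  0.4 -3.3] False
15.79 0.157 [0.5506 0.1171 0.1568] [ 1.7 -0.2 -3.7] False
16.04 0.1555 [0.5508 0.1171 0.1552] [ 0.9  1.  -3.3] False
16.29 0.154 [0.5508 0.1171 0.1537] [ 0.6 -1.1 -3. ] False
16.54 0.1525 [0.5509 0.1172 0.1523] [ 0.4  0.  -2.7] False
16.79 0.151 [0.5509 0.1171 0.1508] [ 0.4 -1.9 -3.8] False
17.04 0.1495 [0.5509 0.1169 0.1492] [ 0.   0.1 -3.5] False
17.29 0.148 [0.5509 0.1169 0.1476] [ 1.9 -0.1 -7.7] False
17.54 0.1465 [0.5509 0.1169 0.1459] [  2.5   1.3 -10.7] False
17.79 0.145 [0.5513 0.1167 0.1446] [ 0.  -1.1 -8.7] False
```

The balls met the mouth at TCP z≈0.1745, so the click should be near 0.1438. The pull into the groove starting at 0.148 agrees with that. I'll take fine steps until the pull fades.

Run:
```python
from h import *
xy=np.load("xy.npy");f0=np.load("f0.npy"); z=.145
while z>.1425:
    z-=.0004; hit,f,xy=step(z,xy,f0,vel=.01,mf=12)
    f=np.mean([get_wrist_force() for _ in range(8)],0)-f0
    print(round(get_time(),2),round(z,4),np.round(get_tool_pos(),4),np.round(f,1),hit)
    if hit or f[2]>-1.5: break
np.save("xy.npy",xy); hold(.3); print(np.round(get_tool_pos(),4),get_wrist_force()-f0,get_ft_torque())
s=grab_frame("side"); c=s[130:230,145:245]; cv2.imwrite("pics/side2.png",cv2.resize(c,(600,600),interpolation=cv2.INTER_CUBIC))
```

```text
18.04 0.1446 [0.5515 0.1168 0.1445] [-0.4 -1.1 -6.8] False
18.29 0.1442 [0.5517 0.1169 0.1444] [-2.7 -2.1 -2.1] False
18.54 0.1438 [0.5516 0.1168 0.1441] [-1.5 -2.2 -1.2] False
[0.5515 0.1168 0.144 ] [-1.31151492 -0.82901347  0.14952683] [-0.36995577  0.67294473  0.0427257 ]
```

View pics/side2.png

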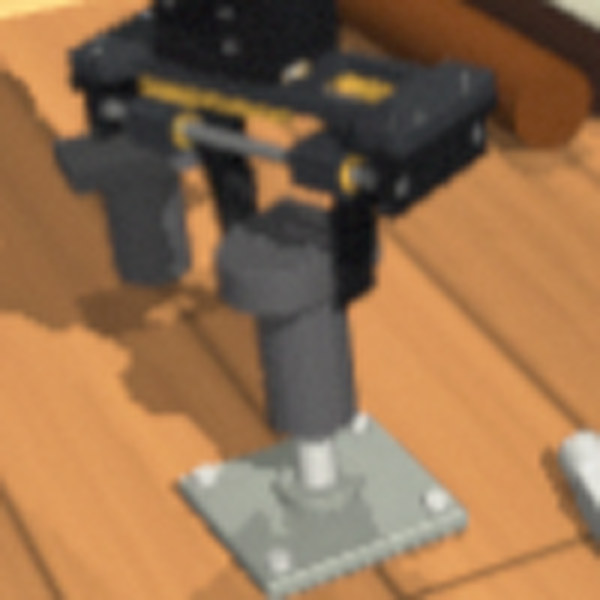

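The picture shows the last seated upright on the post: mouth at about (312,430), with a short stretch of post visible below it down to the collar. The vertical force is about zero at 0.1440, which fits the groove centre. Next I'll hold, release, retreat and check.

Run:
```python
from h import *
hold(1.2); f0=np.load("f0.npy"); print(get_wrist_force()-f0,get_grip_force(),get_finger_gap())
release(); hold(.3); p=get_tool_pos(); print(p,get_wrist_force(),get_finger_gap())
print(move_straight([p[0],p[1],.28],vel=.1,max_force=6)); hold(.5); print(get_tool_pos(),get_time())
s=grab_frame("side"); c=s[130:230,145:245]; cv2.imwrite("pics/side3.png",cv2.resize(c,(600,600),interpolation=cv2.INTER_CUBIC))
# predicted mouth-bottom pixel in crop for z .0583
th=np.linspace(0,2*np.pi,60)
for z in(.0555,.0583,.061):
    b=proj("side",np.c_[.5512+.022*np.cos(th),.1168+.022*np.sin(th),np.full(60,z)]); print(z,(b[:,1].max()-130)*6)
```

```text
[-0.14839011 -0.22907604  0.35615703] 39.949341039173305 0.055456643929602034
[0.55132754 0.11669773 0.14381662] [-0.31665832  0.43064393 -0.7259231 ] 0.08690770771629855
False
[0.5513122  0.11668543 0.27996925] 23.225
0.0555 442.0570861626979
0.0583 437.24491822337285
0.061 432.59145345379505
```

View pics/side3.png

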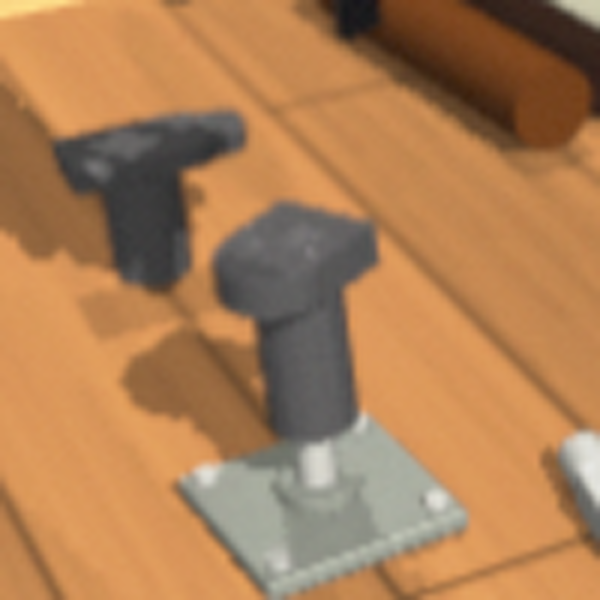

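After release, the last stands upright on the post. Its mouth edge is at row ~438, against a predicted 437 for the click, and the toe last is untouched. I'll hand it in.

```bash
python3 -c "
from rig import *
print(finish_job())"
```

```text
the job is handed in; nothing more can be done
None
```

I put the heel last on the post, held it about a second in the click with near-zero vertical force, released it and handed the job in; a photo after release shows it upright at click height, but the judge returned no verdict.

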